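Tip the red-capped spice jars back into their rack

ROBOT

A 6-joint arm with a two-finger parallel gripper is mounted at the origin on a cart in front of the work surface, level with it; the furniture and walls round the work are solid. World frame = base frame: x ahead of the robot, y to its left, z up, the work surface at z = 0. Lengths are in m, angles in rad, forces in N, time in s.
With the tool pointing down it reaches from about 0.3 to 0.775 m from the base axis. Payload 14.6 kg.
Tool frame: the origin (TCP) lies at the very end of the fingers, on their centre line; the grasp point (between the pads) lies 19 mm behind it; z points along the fingers, y is the direction in which the jaws open and shut (so a half turn about z gives the same grasp; the last joint's range is limited). The gripper opens to 94 mm and grips with 3 to 60 N. Pads are 16 mm wide; open, the fingers measure 119 mm over their backs; the gripper's body (75 mm by 177 mm) begins 78 mm behind the grasp point.
Start: joints at [1.266, 0.3, 1.521, -0, 1.321, -0.067], TCP at [0.13, 0.535, 0.205] pointing down, gripper open.
Joint ranges: [-3.03, 3.03], [-0.79, 2.21], [0.23, 2.52], [-1.04, 4.18], [0, 3.07], [-2.55, 2.55]. Speed limits (rad/s): [2.22, 2.22, 2.57, 3.14, 3.14, 3.14].

INTERFACE

Orientations are given as [roll, pitch, yaw] about the fixed x, y, z axes, in that order (R = Rz(yaw) Ry(pitch) Rx(roll)).
In Python, from station import status, camera, ctrl gives the robot as it stands. The module is installed in compiled form; this text tells all that it offers.
- The arm moves only by the shell command python3 -m jog 'ROWS' [FORCE]. ROWS is JSON, a list of rows, each a list of 7 numbers: the shift along the tool's x, y, z each as a share of 1000 mm, from -1 to 1, then the turn, a rotation vector about the tool's x, y, z each as a share of pi/2 rad, from -1 to 1, then the opening, from -1 (shut) to 1 (fully open), so that 0 is half open. A call has 1 to 20 rows; each row is the pose to reach, as a shift and turn from the pose measured when the call began, along the tool's axes at that moment; what a row does not reach only later rows make up. A row lasts 1/10 s, in which the tool goes at most 50 mm and 8.59 degrees, less where a joint would pass 70% of its speed; a pose out of reach is approached as far as the arm can. A call with a number of a shift or a turn outside -1 to 1 is refused whole. A call with a gripper value outside its range is refused whole. The fingers move at their own pace and stop on an object; FORCE is the grip in N (left out, the last holds). Time passes only in rows, so rows that repeat a pose let the fingers close. It gives the time, the measured TCP pose, the force and the opening at its end, in the units of the state.
- status.get_obs(): the state, without advancing time (a new reading comes with each control period).
- camera(name): name is "scene" or "top" or "wrist"; returns a dict with "image" (384x512x3 uint8, red, green, blue), "fx", "fy", "cx", "cy" (pixels), "k1" (the pictures are not rectified: a ray, as slopes to the right and down, at radius r is drawn at 1 + k1 r^2 times it, then the intrinsics apply), "world_from_camera" (4x4, takes a point from camera to world coordinates). Camera axes: x right, y down, z forward; pixel columns grow to the right and rows downward; lengths in m; the calibration is good to about 2 mm. A picture is of the moment at which its call begins. There is no depth.
- ctrl.hand_in(): hands the job in, once; it reports no verdict.
The state is a dict: "time_s": time; "qpos": joint angles; "joint_vel": joint speeds; "tau": joint torques, N m; "ee_pos": TCP position; "eef_rot": TCP orientation; "force": force on the tool from outside, world axes, zero at the start; "moment": the same for the moment, N m; "grip_width": finger opening in m.
Only numpy, scipy, OpenCV 4.12 (cv2) and the standard library are available. Lean on these libraries where they do the work, as an engineer would, in place of code of your own. Each camera call takes 0.05 s, during which the arm holds its last target.

TASK

Three spice jars stand on the front ledge of the wooden rack. Gently push the two standing jars with red caps over backwards at the top, without gripping or lifting them, so that each lies back on the ramp behind it, cap uphill, like the one already lying there. Leave the jar with the yellow cap standing where it is, and do not disturb the other things.

Things in the scene. Friction and masses are not known exactly. Their poses are not given: they have to be found in the camera images.
- rack: fixed wooden spice rack, 306 mm wide along its y, four bays at y = +111, +37, -37, -111 mm. Origin: centre of its underside on the worktop; x points to the rear, up the ramp. Flat ledge 12 mm above the worktop from x = -101 to -43 mm; front lip 8 mm higher, 8 mm thick. A red-capped jar, fixed, already lies in bay y = -111; a jar stands on the ledge before each other bay, near x = -71
- rack_ramp (a point): foot of the ramp, mid-width, at ledge height (12 mm), 43 mm in front of the rack's origin; axes as the rack. From here the ramp climbs rearwards at 28 degrees, 118 mm long, its upper end 67 mm above the worktop. Rails 9 mm thick and 16 mm high lie on it between the 74 mm bays
- jar_a: spice jar, red cap, a green and white label, 45 mm diameter, 106 mm tall, 0.08 to 0.15 kg; stands on the ledge before its ramp bay. Origin: centre of its underside; z: up its axis to the cap. Pushed rearwards at the cap it tips about the rim of its foot, falls by itself on the ramp once the cap has gone about 45 mm; pushed low it only slides
- jar_b: spice jar, red cap, a reddish brown label, 45 mm diameter, 106 mm tall, 0.08 to 0.15 kg; stands on the ledge before its ramp bay. Origin: centre of its underside; z: up its axis to the cap. Pushed rearwards at the cap it tips about the rim of its foot, falls by itself on the ramp once the cap has gone about 45 mm; pushed low it only slides
- jar_a_cap (a point): centre of the flat top of jar_a's red cap, 106 mm up its axis
- jar_b_cap (a point): centre of the flat top of jar_b's red cap, 106 mm up its axis
- jar_yellow: spice jar with a mustard-yellow cap, 42 mm diameter, 96 mm tall; stands on the ledge before one of the three empty bays and must stay standing there. Origin: centre of its underside; z: up
- mill_1: bystander: small white glass salt shaker with a grey top, 44 mm diameter, 90 mm tall, stands behind to the right. Origin: centre of its underside
- mill_2: bystander: small grey glass pepper shaker, 44 mm diameter, 90 mm tall, stands behind to the right. Origin: centre of its underside
- tin_2: bystander: small tin, 57 mm diameter, 72 mm tall, stands at the back behind the rack. Origin: centre of its underside
- tape_1: bystander: roll of beige tape lying flat in front of the rack to the left, 104 mm across, 25 mm high. Origin: centre of its underside
There are look-alikes about, which are no part of the job. What is shaped like the jar_b but purple is not meant. Leave any blue look-alike of the jar_a alone.

How it is judged:
At the end, for the whole second after the job is handed in: Both red-capped jars lie at rest on the ramp, 0.9 to 1.4 rad from upright, cap top rearward of the rack's origin and 40 to 120 mm high, foot at the ledge; the yellow-capped jar is upright (0.1 rad) within 20 mm of its start; shakers, tin and tape within 30 mm of theirs (angle between jar_a's own z axis and vertical between 0.9 and 1.4 rad and x of each of jar_a_cap, jar_b_cap in the frame of rack above 0 m and x of jar_a in the frame of rack between -0.115 and -0.01 m and y of jar_a in the frame of rack between -0.075 and 0.15 m and z of jar_a_cap in the frame of rack between 0.04 and 0.12 m and linear speed of each of jar_a, jar_b below 0.02 m/s and angle between jar_b's own z axis and vertical between 0.9 and 1.4 rad and x of jar_b in the frame of rack between -0.115 and -0.01 m and y of jar_b in the frame of rack between -0.075 and 0.15 m and z of jar_b_cap in the frame of rack between 0.04 and 0.12 m and angle between jar_yellow's own z axis and vertical below 0.1 rad and distance of jar_yellow from where it was at the start of the episode below 0.02 m and distance of each of mill_1, mill_2, tin_2, tape_1 from where it was at the start of the episode below 0.03 m); the robot touches nothing.
It fails at once if a spice jar was lifted (its foot more than 75 mm above the worktop) (height (world z) of any of jar_a, jar_b, jar_yellow above 0.075 m).
It fails at once if a spice jar was pinched or pushed hard (over 20 N from the fingers) (contact force between the fingers and jar_a above 20 N or contact force between the fingers and jar_b above 20 N or contact force between the fingers and jar_yellow above 20 N).
It fails at once if the yellow-capped jar was knocked over or shoved (angle between jar_yellow's own z axis and vertical above 0.5 rad or distance of jar_yellow from where it was at the start of the episode above 0.035 m).
It fails at once if a bystander was moved more than 30 mm (distance of any of mill_1, mill_2, tin_2, tape_1 from where it was at the start of the episode above 0.03 m).
It also fails if it takes over 40 s, if anything falls off the work surface, if the arm or the gripper's body presses on something with over 40 N, if the wrist force passes 120 N, or if a joint passes its speed limit or range.

## Working session

There is one attempt and no reset: what is moved stays moved. The work goes in short steps, Python scripts to look and compute and a shell command to move; the robot and the scene stay as the last step left them, time stands still between calls to the robot, and variables do not carry over. Pictures are saved under pics/ and viewed, and the job is handed in when it is done.

```bash
mkdir -p pics; cat > h.py <<'E'
import numpy as np, cv2
from station import status, camera, ctrl
def save(d,n): cv2.imwrite('pics/'+n,d['image'][:,:,::-1])
def ray(d,u,v):
    K=np.array([[d['fx'],0,d['cx']],[0,d['fy'],d['cy']],[0,0,1.]])
    p=np.array([(u-d['cx'])/d['fx'],(v-d['cy'])/d['fy']])
    q=p.copy()
    for _ in range(30): q=p/(1+d['k1']*(q@q))
    T=np.array(d['world_from_camera']); return T[:3,3],T[:3,:3]@np.array([q[0],q[1],1])
def onz(d,u,v,z):
    o,r=ray(d,u,v); return o+r*(z-o[2])/r[2]
E
python3 - <<'E'
from h import *
o=status.get_obs(); print(o)
for n in ('scene','top','wrist'):
    d=camera(n); save(d,n+'0.png'); print(n,d['fx'],d['k1'],np.round(d['world_from_camera'],3).tolist())
E
```

```text
{'time_s': 0.0, 'qpos': array([ 1.26635470e+00,  3.00516085e-01,  1.52158641e+00, -4.62201294e-06,
        1.32075421e+00, -6.65969386e-02]), 'joint_vel': array([ 0.00034112, -0.00129852,  0.00081612,  0.00156289, -0.00170941,
        0.00139564]), 'tau': array([ 1.59705891e-03, -5.31809735e+01, -3.52733624e+01,  7.08385441e-02,
        2.43708916e-02, -9.34445234e-05]), 'ee_pos': array([0.12950271, 0.5342473 , 0.20485942]), 'eef_rot': array([-3.14033111e+00, -7.96525544e-05,  2.90374907e+00]), 'force': array([ 0.64066967, -0.06573423,  0.21894787]), 'moment': array([-0.00458065, -0.05707363,  0.0838525 ]), 'grip_width': 0.09366931249478268}
scene 473.08892943993624 -0.11022269934055791 [[0.627, -0.298, 0.72, -0.54], [-0.779, -0.265, 0.568, -0.899], [0.022, -0.917, -0.398, 0.713], [0.0, 0.0, 0.0, 1.0]]
top 402.9852611844002 -0.1338601841093471 [[0.011, -0.988, 0.155, 0.399], [-1.0, -0.009, 0.018, -0.009], [-0.017, -0.155, -0.988, 1.319], [0.0, 0.0, 0.0, 1.0]]
wrist 272.38792907039056 -0.025382069789806515 [[0.235, 0.937, 0.26, 0.053], [0.972, -0.226, -0.064, 0.553], [-0.001, 0.268, -0.964, 0.384], [0.0, 0.0, 0.0, 1.0]]
```

View pics/scene0.png

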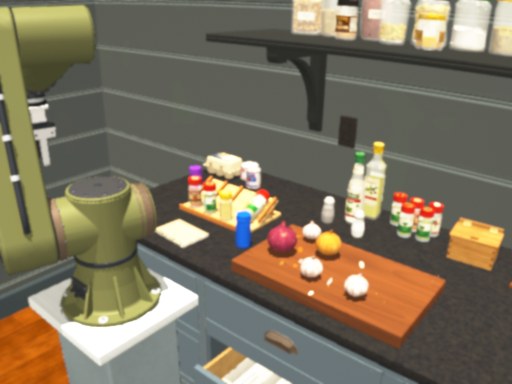

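View pics/top0.png

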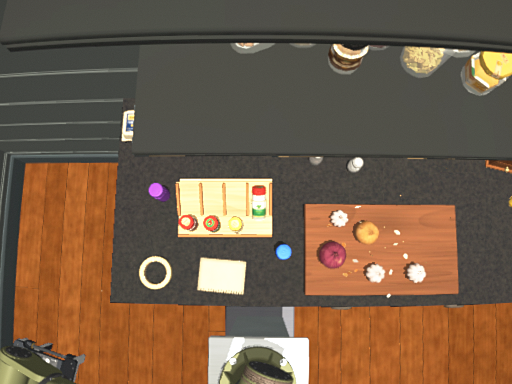

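```bash
python3 - <<'E'
import cv2
t=cv2.imread('pics/top0.png')[150:310,110:310]; cv2.imwrite('pics/topz.png',cv2.resize(t,None,fx=4,fy=3.75*4/3.75*0.9,interpolation=cv2.INTER_CUBIC)[:600])
s=cv2.imread('pics/scene0.png')[140:260,140:300]; cv2.imwrite('pics/scz.png',cv2.resize(s,None,fx=5,fy=5,interpolation=cv2.INTER_CUBIC))
from h import *
d=camera('top')
for n,u,v,z in [('FL lip',178,237,.02),('FR lip',272,237,.02),('BL',178,180,.067),('BR',272,180,.067),('blue',284,252,.1),('tape',155,272,.025)]:
    print(n,onz(d,u,v,z).round(3))
for c,(lo1,hi1) in {'red':((0,130,80),(8,255,255)),'yel':((20,130,120),(30,255,255))}.items():
    hsv=cv2.cvtColor(d['image'],cv2.COLOR_RGB2HSV); m=cv2.inRange(hsv,lo1,hi1)
    if c=='red': m|=cv2.inRange(hsv,(172,130,80),(180,255,255))
    n,l,st,ce=cv2.connectedComponentsWithStats(m)
    for i in range(1,n):
        if st[i,4]>20 and 170<ce[i][0]<280 and 170<ce[i][1]<245: print(c,st[i],ce[i].round(1),onz(d,*ce[i],.118 if c=='red' else .108).round(3))
E
```

```text
FL lip [0.468 0.264 0.02 ]
FR lip [ 0.472 -0.041  0.02 ]
BL [0.647 0.261 0.067]
BR [ 0.649 -0.039  0.067]
blue [ 0.422 -0.075  0.1  ]
tape [0.354 0.334 0.025]
red [252 186  14   9 102] [258.2 190.5] [0.606 0.004 0.118]
red [178 215  16  15 111] [186.3 222. ] [0.508 0.22  0.118]
red [203 216  15  15 105] [210.8 223.1] [0.506 0.145 0.118]
yel [229 217  13  14  60] [235.2 224. ] [0.505 0.073 0.108]
```

View pics/topz.png

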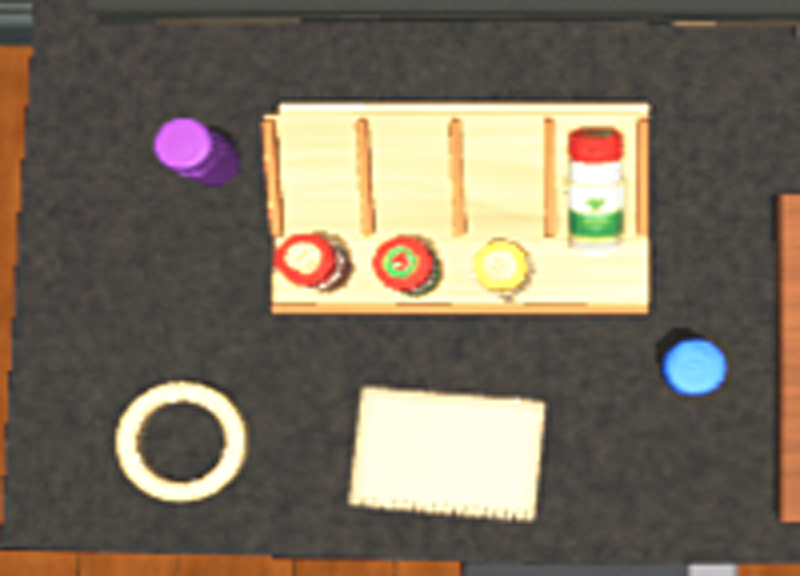

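View pics/scz.png

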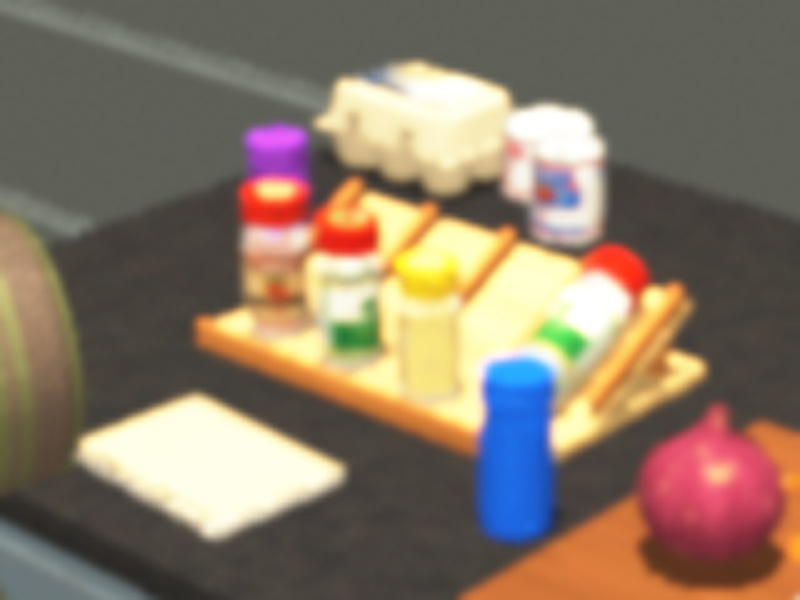

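View pics/wrist0.png

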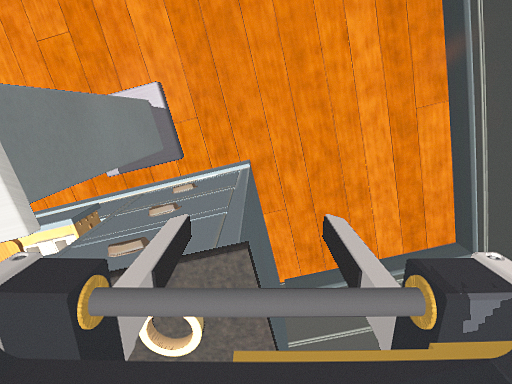

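The top view shows red caps at px (186,222) and (211,223), which put jar_b at y≈0.22 and jar_a at y≈0.145. The yellow cap at (235,224) is at y≈0.073. Rack corners (178,237) and (272,237) put its origin at about (0.579, 0.111), yaw≈0.013, so the jars are at the expected x=-71 mm. The blue and purple look-alikes stand clear. I'll go in front of jar_b with the fingers nearly shut.

```bash
python3 -m jog '[[-0.376,-0.232,0.035,0,0,-0.16,-0.66],[-0.376,-0.232,0.035,0,0,-0.16,-0.66],[-0.376,-0.232,0.035,0,0,-0.16,-0.66],[-0.376,-0.232,0.035,0,0,-0.16,-0.66],[-0.376,-0.232,0.035,0,0,-0.16,-0.66],[-0.376,-0.232,0.035,0,0,-0.16,-0.66],[-0.376,-0.232,0.035,0,0,-0.16,-0.66],[-0.376,-0.232,0.035,0,0,-0.16,-0.66],[-0.376,-0.232,0.035,0,0,-0.16,-0.66],[-0.376,-0.232,0.035,0,0,-0.16,-0.66],[-0.376,-0.232,0.035,0,0,-0.16,-0.66],[-0.376,-0.232,0.035,0,0,-0.16,-0.66],[-0.376,-0.232,0.035,0,0,-0.16,-0.66]]' 5
python3 - <<'E'
from h import *
o=status.get_obs(); print(o['ee_pos'],o['eef_rot'],o['force'],o['grip_width'])
for n in ('top','wrist'):
    d=camera(n); save(d,n+'1.png')
    hsv=cv2.cvtColor(d['image'],cv2.COLOR_RGB2HSV); m=cv2.inRange(hsv,(0,130,80),(8,255,255))|cv2.inRange(hsv,(172,130,80),(180,255,255))
    k,l,st,ce=cv2.connectedComponentsWithStats(m)
    for i in range(1,k):
        if st[i,4]>60: print(n,st[i],ce[i].round(1),onz(d,*ce[i],.118).round(3))
E
```

```text
time_s: 1.5
ee_pos: [0.4396, 0.2212, 0.1704]
eef_rot: [-3.141, -0.0, -3.126]
force: [-0.9, -0.7, -0.5]
grip_width: 0.0162
[0.43963875 0.22121886 0.17040726] [-3.14110967e+00 -5.43863098e-05 -3.12643622e+00] [-0.92456068 -0.66734094 -0.49627531] 0.016152949742238448
top [252 186  14   9 100] [258.2 190.6] [0.606 0.004 0.118]
top [179 215  15  15 111] [187.  221.7] [0.509 0.218 0.118]
top [203 216  15  15 105] [210.7 223.4] [0.505 0.145 0.118]
top [319 241  27  28 522] [332.1 254.4] [ 0.416 -0.217  0.118]
wrist [159 237  48  24 736] [183.7 249.2] [0.487 0.154 0.118]
wrist [241 241  31  47 775] [256.9 261.3] [0.498 0.223 0.118]
wrist [ 59 316  40  24 668] [ 78.1 328. ] [0.581 0.036 0.118]
```

View pics/wrist1.png

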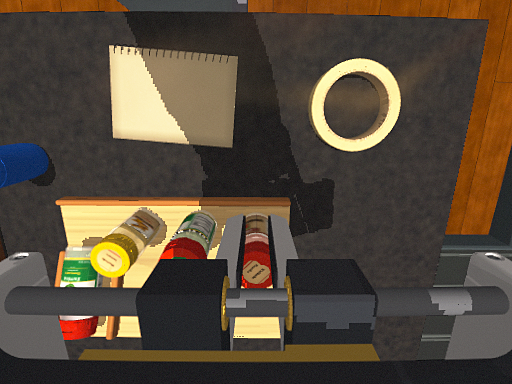

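The wrist view shows jar_b's cap at px (257,268), centred between the fingers, so they are aligned. Next I lower to cap height and start pushing slowly.

```bash
python3 -m jog '[[0,0,0.035,0,0,0,-0.66],[0,0,0.07,0,0,0,-0.66],[0,0,0.07,0,0,0,-0.66],[-0.015,0,0.07,0,0,0,-0.66],[-0.025,0,0.07,0,0,0,-0.66],[-0.03,0,0.07,0,0,0,-0.66],[-0.034,0,0.07,0,0,0,-0.66],[-0.038,0,0.07,0,0,0,-0.66],[-0.042,0,0.07,0,0,0,-0.66],[-0.046,0,0.07,0,0,0,-0.66],[-0.05,0,0.07,0,0,0,-0.66],[-0.054,0,0.07,0,0,0,-0.66],[-0.058,0,0.07,0,0,0,-0.66],[-0.058,0,0.07,0,0,0,-0.66]]'
python3 - <<'E'
from h import *
for n in ('scene','wrist'):
    d=camera(n); save(d,n+'2.png')
cv2.imwrite('pics/scz2.png',cv2.resize(cv2.imread('pics/scene2.png')[140:260,140:300],None,fx=5,fy=5,interpolation=cv2.INTER_CUBIC))
E
```

```text
time_s: 3.0
ee_pos: [0.4982, 0.2219, 0.1004]
eef_rot: [-3.141, 0.0, -3.127]
force: [-0.7, -0.5, -1.0]
grip_width: 0.0163
```

View pics/scz2.png

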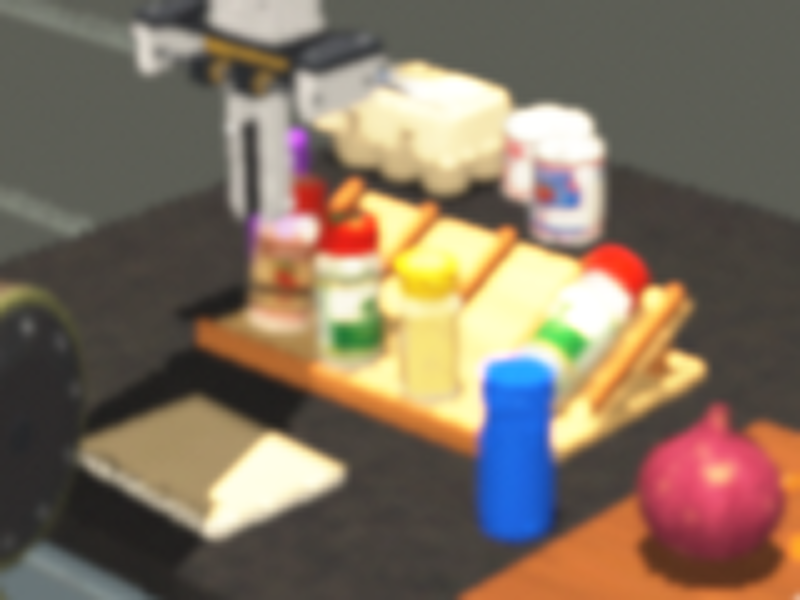

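View pics/wrist2.png

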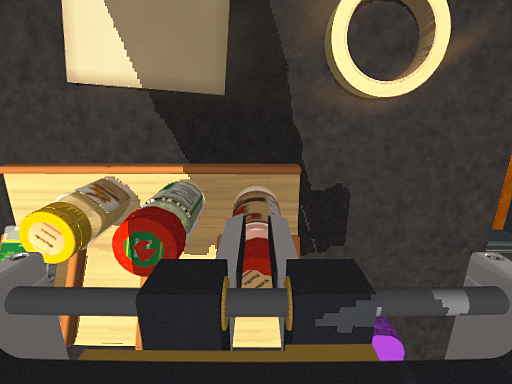

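The jar is tipping: in the scene zoom its cap is now behind the finger at about (310,195) and its foot is still near (280,320). I'll keep pushing slowly.

```bash
python3 -m jog '[[-0.004,0,0,0,0,0,-0.66],[-0.008,0,0,0,0,0,-0.66],[-0.012,0,0,0,0,0,-0.66],[-0.016,0,0,0,0,0,-0.66],[-0.02,0,0,0,0,0,-0.66],[-0.024,0,0,0,0,0,-0.66],[-0.028,0,0,0,0,0,-0.66],[-0.032,0,0,0,0,0,-0.66],[-0.036,0,0,0,0,0,-0.66],[-0.04,0,0,0,0,0,-0.66],[-0.04,0,0,0,0,0,-0.66],[-0.04,0,0,0,0,0,-0.66],[-0.04,0,0,0,0,0,-0.66]]'
python3 - <<'E'
from h import *
for n in ('scene','top'):
    d=camera(n); save(d,n+'3.png')
a=cv2.resize(cv2.imread('pics/scene3.png')[140:260,140:300],None,fx=4,fy=4,interpolation=cv2.INTER_CUBIC)
cv2.imwrite('pics/scz3.png',a)
E
```

```text
time_s: 4.4
ee_pos: [0.5376, 0.2225, 0.1003]
eef_rot: [-3.141, -0.0, -3.127]
force: [0.2, 0.0, 0.4]
grip_width: 0.0159
```

View pics/scz3.png

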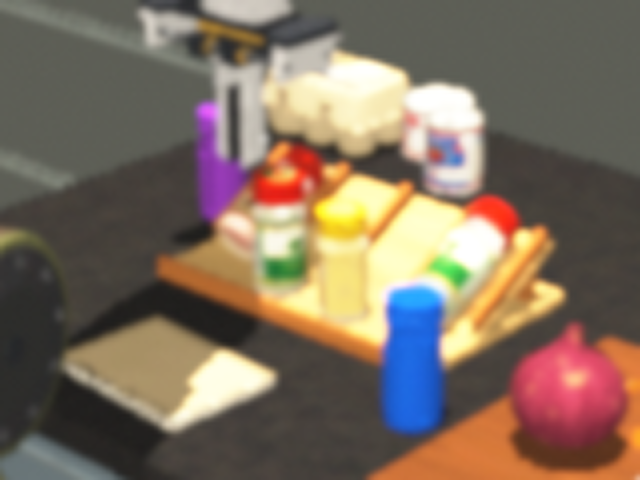

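jar_b now lies back on the ramp, cap at about (303,165) in the zoom. Next I rise, back off, and line up with jar_a.

```bash
python3 -m jog '[[0.01,0,-0.03,0,0,0,-0.66],[0.01,0,-0.06,0,0,0,-0.66],[0.04,0,-0.07,0,0,0,-0.66],[0.08,-0.03,-0.07,0,0,0,-0.66],[0.098,-0.077,-0.07,0,0,0,-0.66],[0.098,-0.077,-0.07,0,0,0,-0.66],[0.098,-0.077,-0.07,0,0,0,-0.66]]'
python3 - <<'E'
from h import *
for n in ('top','wrist'):
    d=camera(n); save(d,n+'4.png')
    hsv=cv2.cvtColor(d['image'],cv2.COLOR_RGB2HSV); m=cv2.inRange(hsv,(0,130,80),(8,255,255))|cv2.inRange(hsv,(172,130,80),(180,255,255))
    k,l,st,ce=cv2.connectedComponentsWithStats(m)
    for i in range(1,k):
        if st[i,4]>60: print(n,st[i],ce[i].round(1),onz(d,*ce[i],.118).round(3))
E
```

```text
time_s: 5.2
ee_pos: [0.441, 0.1437, 0.171]
eef_rot: [-3.141, 0.001, -3.128]
force: [-0.7, -0.2, 0.6]
grip_width: 0.0162
top [252 186  13   9  94] [258.2 190.5] [0.606 0.004 0.118]
top [184 189  14   8 100] [190.7 192.8] [0.597 0.209 0.118]
top [319 241  27  28 517] [332.1 254.4] [ 0.416 -0.217  0.118]
wrist [242 237  31  49 743] [255.6 258.6] [0.497 0.145 0.118]
wrist [252 262  16  14 113] [258.7 268.5] [0.508 0.148 0.118]
wrist [118 317  24  24 456] [128.6 330.1] [0.584 0.013 0.118]
```

View pics/wrist4.png

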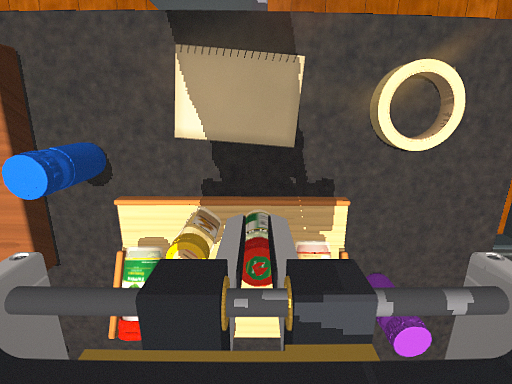

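View pics/top4.png

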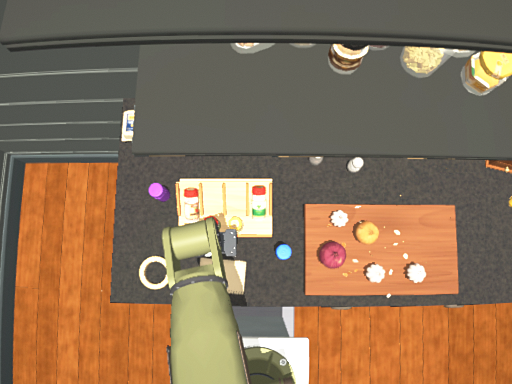

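jar_b lies in its bay, cap at (191,193) in the top view. The wrist view shows jar_a's cap top at (258,268), centred to about 2 mm. Same push again.

```bash
python3 -m jog '[[0,0.002,0.035,0,0,0,-0.66],[0,0.002,0.07,0,0,0,-0.66],[0,0.002,0.07,0,0,0,-0.66],[-0.015,0.002,0.07,0,0,0,-0.66],[-0.025,0.002,0.07,0,0,0,-0.66],[-0.03,0.002,0.07,0,0,0,-0.66],[-0.034,0.002,0.07,0,0,0,-0.66],[-0.038,0.002,0.07,0,0,0,-0.66],[-0.042,0.002,0.07,0,0,0,-0.66],[-0.046,0.002,0.07,0,0,0,-0.66],[-0.05,0.002,0.07,0,0,0,-0.66],[-0.054,0.002,0.07,0,0,0,-0.66],[-0.058,0.002,0.07,0,0,0,-0.66],[-0.058,0.002,0.07,0,0,0,-0.66]]'
python3 - <<'E'
from h import *
d=camera('scene'); save(d,'scene5.png')
cv2.imwrite('pics/scz5.png',cv2.resize(cv2.imread('pics/scene5.png')[140:260,140:300],None,fx=4,fy=4,interpolation=cv2.INTER_CUBIC))
E
```

```text
time_s: 6.7
ee_pos: [0.4997, 0.1475, 0.1005]
eef_rot: [-3.141, 0.0, -3.126]
force: [-0.7, 0.3, -0.2]
grip_width: 0.0158
```

View pics/scz5.png

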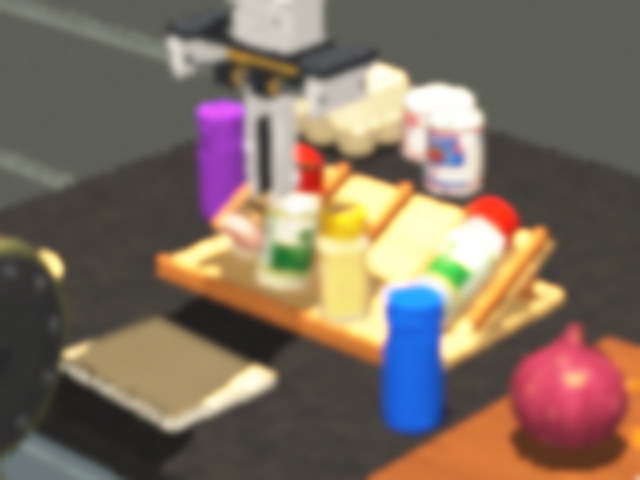

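jar_a is tipping as jar_b did: its foot is still near (285,280) and the cap has gone back. I'll continue.

```bash
python3 -m jog '[[-0.004,0,0,0,0,0,-0.66],[-0.008,0,0,0,0,0,-0.66],[-0.012,0,0,0,0,0,-0.66],[-0.016,0,0,0,0,0,-0.66],[-0.02,0,0,0,0,0,-0.66],[-0.024,0,0,0,0,0,-0.66],[-0.028,0,0,0,0,0,-0.66],[-0.032,0,0,0,0,0,-0.66],[-0.036,0,0,0,0,0,-0.66],[-0.04,0,0,0,0,0,-0.66],[-0.04,0,0,0,0,0,-0.66],[-0.04,0,0,0,0,0,-0.66],[-0.04,0,0,0,0,0,-0.66]]'
python3 - <<'E'
from h import *
d=camera('scene'); save(d,'scene6.png')
cv2.imwrite('pics/scz6.png',cv2.resize(cv2.imread('pics/scene6.png')[140:260,140:300],None,fx=4,fy=4,interpolation=cv2.INTER_CUBIC))
E
```

```text
time_s: 8.05
ee_pos: [0.5392, 0.1481, 0.1005]
eef_rot: [-3.141, 0.0, -3.126]
force: [0.5, 0.4, 0.8]
grip_width: 0.0158
```

View pics/scz6.png

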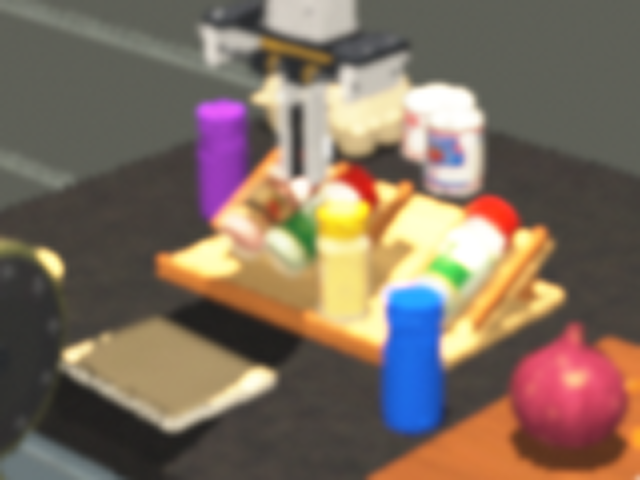

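Both jars lie back and the yellow one is still standing. I'll rise and retreat to get a clear view.

```bash
python3 -m jog '[[0.005,0,-0.04,0,0,0,-0.66],[0.01,0,-0.08,0,0,0,-0.66],[0.04,0,-0.12,0,0,0,-0.66],[0.09,0.03,-0.12,0,0,0,-0.66],[0.14,0.07,-0.12,0,0,0,-0.66],[0.18,0.11,-0.12,0,0,0,-0.66],[0.2,0.16,-0.12,0,0,0,-0.66],[0.22,0.2,-0.12,0,0,0,-0.66],[0.25,0.25,-0.12,0,0,0,-0.66],[0.28,0.28,-0.12,0,0,0,-0.66],[0.28,0.28,-0.12,0,0,0,-0.66],[0.28,0.28,-0.12,0,0,0,-0.66],[0.28,0.28,-0.12,0,0,0,-0.66]]'
python3 - <<'E'
from h import *
d=camera('scene'); save(d,'scene7.png')
a=cv2.resize(cv2.imread('pics/scene7.png')[140:260,140:300],None,fx=5,fy=5,interpolation=cv2.INTER_CUBIC); cv2.imwrite('pics/scz7.png',a)
d=camera('top'); save(d,'top7.png'); t=d['image'][150:310,110:310,::-1]
cv2.imwrite('pics/topz7.png',cv2.resize(t,None,fx=3.7,fy=3.7,interpolation=cv2.INTER_CUBIC))
hsv=cv2.cvtColor(d['image'],cv2.COLOR_RGB2HSV)
for c,m,z in (('red',cv2.inRange(hsv,(0,130,80),(8,255,255))|cv2.inRange(hsv,(172,130,80),(180,255,255)),.09),('yel',cv2.inRange(hsv,(20,130,120),(30,255,255)),.108)):
    k,l,st,ce=cv2.connectedComponentsWithStats(m)
    for i in range(1,k):
        if st[i,4]>20 and ce[i][0]<300: print(c,st[i],ce[i].round(1),onz(d,*ce[i],z).round(3))
E
```

```text
time_s: 9.4
ee_pos: [0.2548, 0.4238, 0.2203]
eef_rot: [-3.141, 0.0, -3.125]
force: [0.4, -0.4, 0.9]
grip_width: 0.0162
red [252 186  14   9 100] [258.2 190.6] [0.611 0.005 0.09 ]
red [184 188  14  10 105] [190.6 192.7] [0.602 0.215 0.09 ]
red [206 189  14  10 104] [212.5 193.8] [0.599 0.146 0.09 ]
yel [216 235  25   2  37] [226.9 235.4] [0.47  0.097 0.108]
```

View pics/scz7.png

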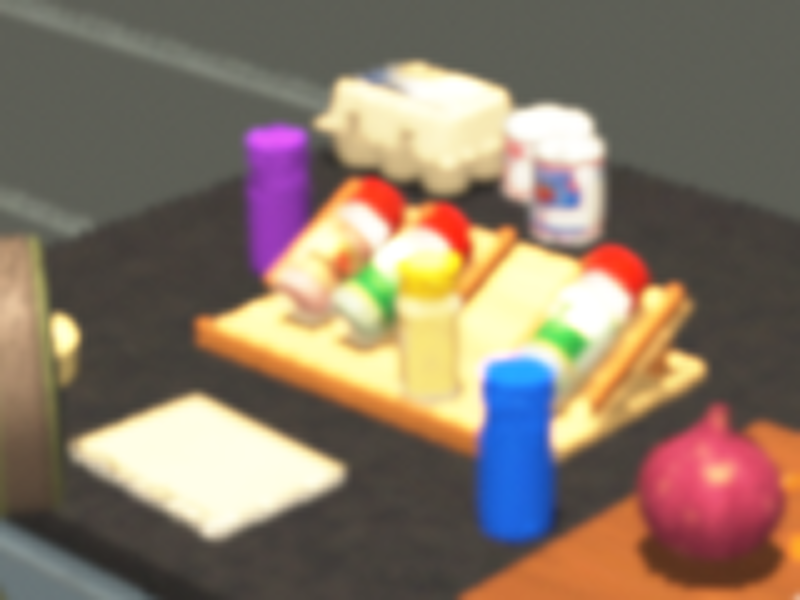

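View pics/topz7.png

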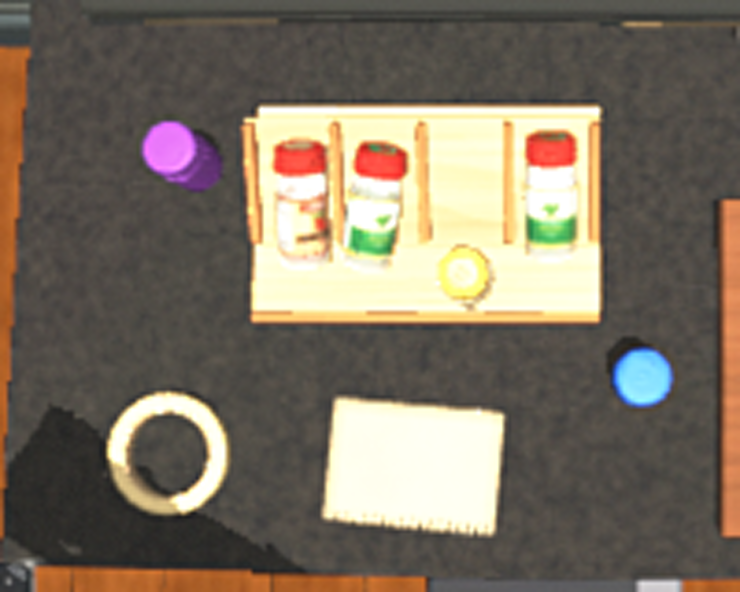

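```bash
python3 -m jog '[[0,0,0,0,0,0,-0.66],[0,0,0,0,0,0,-0.66],[0,0,0,0,0,0,-0.66],[0,0,0,0,0,0,-0.66],[0,0,0,0,0,0,-0.66],[0,0,0,0,0,0,-0.66]]'
python3 - <<'E'
from h import *
a=cv2.imread('pics/top7.png'); d=camera('top'); b=d['image'][:,:,::-1].copy(); i0=cv2.imread('pics/top0.png')
s=camera('scene')['image'][:,:,::-1].copy(); s0=cv2.imread('pics/scene0.png'); s7=cv2.imread('pics/scene7.png')
def shift(x,y,r):
    u0,v0,u1,v1=r; g=lambda q:np.float32(cv2.cvtColor(q[v0:v1,u0:u1],cv2.COLOR_BGR2GRAY)); return np.round(cv2.phaseCorrelate(g(x),g(y))[0],2)
print('top jars since last', shift(a,b,(182,184,222,222)), 'yellow since start',shift(i0,b,(226,214,246,236)))
print('tape',shift(i0,b,(135,250,176,278)),'shakers',shift(i0,b,(305,152,365,176)))
print('scene jars since last',shift(s7,s,(194,174,236,210)),'yellow',shift(s0,s,(220,190,233,222)),'shakers',shift(s0,s,(318,192,370,240)))
for n,u,v in (('b cap top edge',190.7,188.5),('a cap top edge',212.7,189)): print(n,onz(d,u,v,.1).round(3))
E
```

```text
time_s: 10.1
ee_pos: [0.2556, 0.4232, 0.2204]
eef_rot: [-3.141, 0.0, -3.127]
force: [-0.1, 0.5, 0.0]
grip_width: 0.016
top jars since last [-0.01  0.01] yellow since start [-0.05  0.07]
tape [ 0.61 -0.2 ] shakers [0.04 0.01]
scene jars since last [0.52 0.01] yellow [-0.71 -0.08] shakers [0.01 0.01]
b cap top edge [0.614 0.213 0.1  ]
a cap top edge [0.613 0.145 0.1  ]
```

```bash
python3 -c "
from station import ctrl; print(ctrl.hand_in())"
```

```text
the job is handed in; nothing more can be done
None
```

Both red-capped jars (jar_b at y≈0.22, then jar_a at y≈0.145) now lie back on the ramp in their own bays, cap uphill. I pushed each slowly at cap height with nearly shut fingers, without gripping or lifting. I retreated and handed the job in at about 10 s, and it returned no verdict.

**Last checks:**
- **Red jars:** the upper edges of both caps are about 34 mm behind the rack's origin. The top view showed no movement over the last 0.6 s. I did not measure tilt or cap height directly; both jars look like the one already lying there. jar_a lies slightly skewed in its bay.
- **Yellow jar:** still upright and within 0.1 px of its starting place in the top view.
- **Shakers and tape:** the shakers had not shifted. The tape read 0.6 px (about 2 mm), with the arm's shadow now falling on it. I never moved near either.
- **Tin:** not measured; the arm stayed well away from it.
- **Forces:** wrist force readings between moves stayed around 1 N.

**One disagreement:** the scene view gave shifts of 0.5 px for the red jars and 0.7 px for the yellow jar, where the top view gave none. I put this down to noise in small crops, with the jars now lying behind the yellow one.

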